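# Blow-dry the rinsed steel cups on the air rack and stack them

## Robot

A 6-joint arm with a two-finger parallel gripper is mounted at the origin on a cart in front of the work surface, level with it; the furniture and walls round the work are solid. World frame = base frame: x ahead of the robot, y to its left, z up, the work surface at z = 0. Lengths are in m, angles in rad, forces in N, time in s.
With the tool pointing down it reaches from about 0.4 to 0.825 m from the base axis. Payload 7 kg.
Tool frame: the origin (TCP) lies midway between the tips of the shut fingers; the grasp point (between the pads) lies 19 mm behind it (robot.hold_point_z is the distance from the TCP to the grasp point, in m); z points along the fingers, y is the line along which they close (so a half turn about z gives the same grasp; the last joint's range is limited). The gripper opens to 88 mm and grips with 3 to 60 N. Pads are 19 mm wide; open, the fingers measure 130 mm over their backs; the gripper's body (78 mm by 193 mm) begins 47 mm behind the grasp point.
Start: joints at [-1.041, 0.359, 0.012, 0, -1.224, -0.288], TCP at [0.162, -0.655, 0.227] pointing down, gripper open.
Joint ranges: [-3.07, 3.07], [-1.43, 2.12], [-1.02, 1.25], [-3.03, 1.67], [-3.05, -0], [-3.03, 3.03]. Speed limits (rad/s): [2.39, 2.39, 3.01, 3.14, 3.14, 3.14].

## Interface

Orientations are given as a unit quaternion [w, x, y, z].
In Python, from plant import robot gives the robot as it stands. The module is installed in compiled form; this text tells all that it offers.
- The arm moves only by the tool arm_command, never from a script. Its argument "deltas" is a list that holds one entry, the list of rows, each a list of 7 numbers: the opening, from 0 (shut) to 1 (fully open), then the shift along the tool's x, y, z scaled (see below), then the turn, a rotation vector about the tool's x, y, z scaled (see below). A call has 1 to 12 rows; each row shifts and turns the commanded pose from where the row before left it, along the tool's axes as they then stand; what a row does not reach is not made up. The controller multiplies each number of a shift by 0.06 m and each number of a turn by 5 degrees. A row lasts 1/8 s, in which the tool goes at most 62.5 mm and 10.7 degrees, less where a joint would pass 70% of its speed; a pose out of reach is approached as far as the arm can. A call with a number of a shift or a turn outside -1 to 1 is refused whole. A call with a gripper value outside its range is refused whole. The fingers move at their own pace and stop on an object; "force" is the grip in N (left out, the last holds). Time passes only in rows, so rows that do not move let the fingers close. It gives the time, the measured TCP pose, the force, the opening and the grip force at its end, in the units of the state.
- robot.get_obs(): the state, without advancing time (a new reading comes with each control period).
- robot.grab_frame(name): name is "scene" or "top"; returns a dict with "img" (480x640x3 uint8, red, green, blue), "fx", "fy", "cx", "cy" (pixels), "k1" (the pictures are not rectified: a ray, as slopes to the right and down, at radius r is drawn at 1 + k1 r^2 times it, then the intrinsics apply), "rvec" (rotation vector, rad) and "tvec" (3), from world to camera coordinates, as OpenCV has them. Camera axes: x right, y down, z forward; pixel columns grow to the right and rows downward; lengths in m; the calibration is good to about 2 mm. A picture is of the moment at which its call begins. There is no depth.
- robot.close_job(): hands the job in; it is judged then, once.
Trained networks look in the newest picture that a camera, given by its name, has taken for a name from the list of things; names that differ only in an ending like _2 or _b are one class to them, and where a whole thing is asked for, a point or a joint stands for the part that bears it (a point fixed in the world has none). Each returns a list of dicts, best first, with "p" (0 to 1); they miss things now and then, are a little off and sometimes report something else, mostly with a low value. They report only what shows in the picture. A call takes as long as a camera call.
- robot.recognise(camera, name): "xy" ([column, row] in pixels, amid what is visible of it).
The state is a dict: "time_s": time; "joint_pos": joint angles; "qvel": joint speeds; "tau": joint torques, N m; "position": TCP position; "tool_rot": TCP orientation; "contact_force": force on the tool from outside, world axes, zero at the start; "ft_torque": the same for the moment, N m; "opening": opening from 0.0 (shut) to 1.0 (fully open); "finger_force": force on a finger pad.
Only numpy, scipy, OpenCV 4.12 (cv2) and the standard library are available. Lean on these libraries where they do the work, as an engineer would, in place of code of your own. Each camera call takes 0.05 s, during which the arm holds its last target. There are 200 camera calls.

## Task

The rinsed steel cups on the drain mat need drying and putting up. Stand every cup mouth-down on a green pad of its own on the drying rack, well centred, then push the valve lever all the way over towards the pads, hold it there for three seconds and let it spring back upright. Then stack all the cups in the white tray as one straight tower, every cup mouth-down with its rim squarely on the foot ring of the cup below, and leave the other things on the bench alone.

Things in the scene. Friction and masses are not known exactly. Their poses are not given: they have to be found in the camera images.
- cup_a: stainless cup, round body 60 mm wide, 42 mm high, 0.10-0.19 kg; mouth: flat rim 66 mm wide, 52 inside, 4 thick; closed end: raised foot ring 60 mm wide, 48 inside, 2.5 high. Origin: centre of the mouth plane; z points mouth to foot, so up when mouth-down, as all cups start, on the 4 mm thick ribbed drain mat nearest the robot. All cups alike; may be absent. Stacked mouth-down, each adds 42 mm
- cup_b: another such cup, the same in every size as cup_a; origin and axes as there; may be absent
- cup_c: another such cup, the same in every size as cup_a; origin and axes as there; may be absent
- cup_d: another such cup, the same in every size as cup_a; origin and axes as there; may be absent
- pad1 (a point): centre of the top (13 mm above the bench) of one of the four round green pads, 80 mm wide, 88 mm apart in a row, of the fixed aluminium drying rack behind the drain mat; each blows air up into the one cup standing on it. Pad 1 is at the rack's left end, pad 4 next to the valve. x points across the rack away from the robot, y along the row towards pad 1, z up
- pad2 (a point): the same for pad 2
- pad3 (a point): the same for pad 3
- pad4 (a point): the same for pad 4
- valve_lever (a joint): angle of the hand lever of the air valve, which stands at the right-hand end of the rack; 0 when upright, positive when leant towards the pads (air on), stops at 0.42 and -0.42; a spring of 1.6 N m per rad returns it to 0 when let go (about 7 N at the knob, fully over)
- lever_knob (a point): centre of the black ball knob (32 mm in diameter and 33 mm high) on the lever, 138 mm above the bench when upright; its axes lean with the lever, their x and y otherwise lie as the rack's; the lever's steel rod below it is 8 mm thick
- lever_pivot (a point): point on the lever's axis (which lies along the rack's x), 48 mm above the bench, 90 mm below the upright knob's centre, 91 mm from pad 4's centre along the row; the valve body round it is 62 x 50 mm in x and y, 48 mm high, with a rubber gaiter up to 65 mm; a round gauge 44 mm wide, up to 70 mm high, stands 25 to 70 mm behind the pivot
- stack_spot (a point): centre of the floor, 4 mm above the bench, of the fixed white square stacking tray at the robot's right, 110 x 110 mm outside with a lip 4 mm thick and 10 mm high; z up
- drain_mat: loose black rubber drain mat with grey ribs, 125 x 340 x 4 mm, 0.9 kg, that carries the cups at the start, in a row along its length (y); origin under its centre
- parts_box: small blue box of ferrules, 81 x 119 x 27 mm, a bystander; origin under its centre
- tape_roll: roll of black tape, 55 x 19 mm, at the bench front on the left, a bystander; origin under its centre
- spare_valve: white valve head, 42 x 41 x 20 mm, a bystander; origin under its centre

How it is judged:
By the outcome, as a careful person would: the job done as asked, in the order asked, and still so for the second after the job is handed in, with the robot touching nothing.
Of cup_a, cup_b, cup_c, cup_d only 3 to 4 are there at a start; the rules pass over those that are not, and their reading is None.
At some moment in a run one of drain_mat may be knocked a few centimetres aside while the robot is not near it.
Once in a run the grip may slacken for a moment while it holds something.
It also fails if it takes over 210 s, if anything falls off the work surface, if the arm or the gripper's body presses on something with over 40 N, if the wrist force passes 120 N, or if a joint passes its speed limit or range.

## Working session

There is one attempt and no reset: what is moved stays moved. The work goes in short steps, Python scripts to look and compute and a tool call to move; the robot and the scene stay as the last step left them, time stands still between calls to the robot, and variables do not carry over. Pictures are saved under pics/ and viewed, at most 14 in all, crops included, and the job is handed in when it is done.

Besides the shell and the picture viewer there is one more tool, called after "Request:" as name(argument=value, ...), one argument or row to a line, values as JSON. arm_command: Moves the arm, as the interface text tells. Its arguments: {"type":"object","properties":{"deltas":{"type":"array"},"force":{"type":"number"}},"required":["deltas"]}

```bash
mkdir -p pics
cat > h.py <<'E'
import numpy as np, cv2
from scipy.spatial.transform import Rotation as R
from plant import robot
def grab(n,save=None):
    f=robot.grab_frame(n)
    if save: cv2.imwrite('pics/'+save,f['img'][:,:,::-1])
    return f
def ray(f,uv):
    d=np.array([(uv[0]-f['cx'])/f['fx'],(uv[1]-f['cy'])/f['fy']]);u=d.copy()
    for _ in range(20): u=d/(1+f['k1']*(u@u))
    M=cv2.Rodrigues(np.array(f['rvec'],float))[0]; t=np.array(f['tvec'],float).ravel()
    return -M.T@t, M.T@np.array([u[0],u[1],1])
def at_z(f,uv,z):
    o,d=ray(f,uv); return o+d*(z-o[2])/d[2]
def proj(f,P):
    P=np.atleast_2d(np.array(P,float)); M=cv2.Rodrigues(np.array(f['rvec'],float))[0]
    c=P@M.T+np.array(f['tvec'],float).ravel(); s=c[:,:2]/c[:,2:]
    s=s*(1+f['k1']*(s**2).sum(1,keepdims=True))
    return s*[f['fx'],f['fy']]+[f['cx'],f['cy']]
E
python3 - <<'E'
from h import *
o=robot.get_obs();print({k:np.round(v,3) for k,v in o.items()},robot.hold_point_z)
for c in('scene','top'):
    f=grab(c,c+'0.png');print(c,ray(f,(f['cx'],f['cy'])),f['fx'],f['k1'])
    for n in('cup_a','drain_mat','pad1','lever_knob','valve_lever','stack_spot','parts_box','tape_roll','spare_valve'):
        try:
            z={'cup_a':.046,'lever_knob':.138}.get(n,.01)
            for d in robot.recognise(c,n)[:5]: print(n,round(d['p'],2),np.round(d['xy'],1),at_z(f,d['xy'],z).round(3))
        except Exception as e: print(n,e)
E
```

```text
{'time_s': np.float64(0.0), 'joint_pos': array([-1.041,  0.359,  0.011, -0.   , -1.224, -0.288]), 'qvel': array([-0.   , -0.   ,  0.001,  0.002, -0.001,  0.001]), 'tau': array([ 1.0000e-03, -5.8272e+01,  2.9305e+01,  6.9970e+00,  7.0000e-03,
       -0.0000e+00]), 'position': array([ 0.161, -0.655,  0.226]), 'tool_rot': array([-0.   , -0.121,  0.993,  0.001]), 'contact_force': array([-0.839, -0.643, -0.368]), 'ft_torque': array([ 0.03 , -0.03 ,  0.012]), 'finger_force': np.float64(0.0), 'opening': np.float64(1.002)} 0.0188
scene (array([-0.08416422,  0.70390996,  0.68542968]), array([ 0.59137205, -0.60686804, -0.53102756])) 518.9455325317856 -0.07533221139086058
cup_a 0.93 [397.1 268.2] [ 0.432 -0.056  0.046]
cup_a 0.91 [331.2 330.7] [0.4   0.185 0.046]
cup_a 0.75 [380.4 288.7] [0.413 0.025 0.046]
cup_a 0.62 [358.9 308.1] [0.405 0.101 0.046]
cup_a 0.48 [348.8 322.5] [0.392 0.146 0.046]
drain_mat 0.97 [351.  324.3] [0.412 0.115 0.01 ]
pad1 0.74 [344.3 241.5] [ 0.623 -0.101  0.01 ]
pad1 0.6 [238.5 246. ] [0.796 0.089 0.01 ]
lever_knob 0.76 [376.9 180.8] [ 0.615 -0.209  0.138]
valve_leve
[... 475 characters left out ...]
046]
cup_a 0.77 [371.2 300. ] [ 0.442 -0.079  0.046]
cup_a 0.66 [330.  305.7] [0.428 0.006 0.046]
cup_a 0.58 [295.  310.8] [0.417 0.078 0.046]
drain_mat 0.37 [448.6 208.6] [ 0.648 -0.254  0.01 ]
pad1 0.85 [360.4 214.6] [ 0.63  -0.059  0.01 ]
lever_knob 0.62 [448.2 206. ] [ 0.623 -0.221  0.138]
lever_knob 0.52 [274.9 145.2] [0.74  0.124 0.138]
lever_knob 0.37 [295.2 306.8] [0.42  0.075 0.138]
valve_lever 0.81 [449.8 205.3] [ 0.656 -0.257  0.01 ]
stack_spot 0.91 [448.4 314.7] [ 0.416 -0.249  0.01 ]
stack_spot 0.52 [275.1 143.4] [0.79  0.134 0.01 ]
parts_box 0.59 [277.1 147.7] [0.78  0.129 0.01 ]
tape_roll 0.83 [184.  328.2] [0.376 0.314 0.01 ]
spare_valve 0.53 [219.1 192.1] [0.675 0.254 0.01 ]
```

View pics/top0.png

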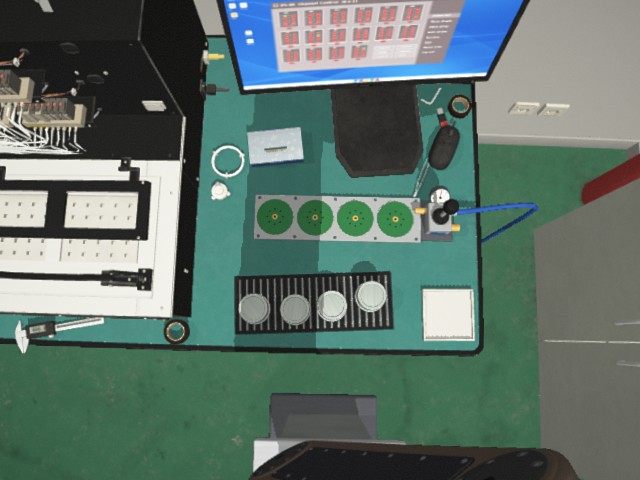

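View pics/scene0.png

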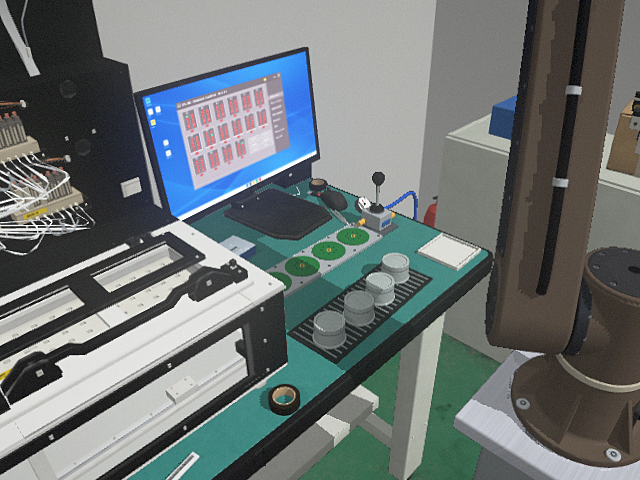

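Both pictures show four cups, mouth-down on the mat. In the top view they are at about (254,308), (295,310), (331,306) and (371,297). The pads are at (275..395, 217), the valve at (440,213) with its knob at (450,207), and the tray at (448,314). Next I'll refine these positions.

```bash
cat >> h.py <<'E'
A=np.linspace(0,2*np.pi,60,endpoint=False)
def circ(x,y,z,r): return np.c_[x+r*np.cos(A),y+r*np.sin(A),np.full(60,z)]
def mask(f,pts):
    m=np.zeros((480*4,640*4),np.uint8)
    h=cv2.convexHull(((proj(f,pts)+.5)*4-.5).round().astype(np.int32)); cv2.fillConvexPoly(m,h,255)
    return cv2.resize(m,(640,480),interpolation=cv2.INTER_AREA)/255.
def cupmask(f,x,y,z,g=0):
    return mask(f,np.r_[circ(x,y,z,.033+g),circ(x,y,z+.004,.033+g),circ(x,y,z+.042,.030+g)])
def fitmask(fs,mk,p0,feat,steps=(.006,.003,.0015,.0007)):
    """maximise contrast, inside mask vs ring outside"""
    G=[feat(f['img'].astype(np.float32)) for f in fs]
    def s(p):
        t=0
        for f,g in zip(fs,G):
            a=mk(f,p,0);b=mk(f,p,.008);r=b-a; i=mk(f,p,-.006)
            e=a-i
            t+=(g*e).sum()/e.sum()-(g*r).sum()/r.sum()
        return t
    p=np.array(p0,float);b=s(p)
    for st in steps:
        go=True
        while go:
            go=False
            for d in np.eye(len(p)):
                for sg in(st,-st):
                    q=p+sg*d;v=s(q)
                    if v>b: p,b,go=q,v,True
    return p,b
gray=lambda I:I.mean(2)
green=lambda I:np.clip(I[:,:,1]-np.maximum(I[:,:,0],I[:,:,2])*1.0,0,None)
def moves(target,th,o=None):
    """tool-frame delta (units) to pos target, tool pointing down with tool y at world angle th deg"""
    o=o or robot.get_obs();q=o['tool_rot'];Rc=R.from_quat([q[1],q[2],q[3],q[0]])
    t=np.radians(th);Rt=R.from_matrix(np.c_[[-np.sin(t)*-1*-1,0,0],[np.cos(t),np.sin(t),0],[0,0,-1]]) if 0 else None
    y=np.array([np.cos(t),np.sin(t),0]);z=np.array([0,0,-1.]);Rt=R.from_matrix(np.c_[np.cross(y,z),y,z])
    return (Rc.inv().apply(np.array(target)-o['position'])/.06).round(3),((Rc.inv()*Rt).as_rotvec(degrees=True)/5).round(3)
E
python3 - <<'E'
from h import *
fs={c:grab(c) for c in('top','scene')}
for p0 in [(.42,.163),(.417,.078),(.428,.006),(.442,-.079)]:
    r=[fitmask(F,lambda f,p,g:cupmask(f,p[0],p[1],.004,g),p0,gray) for F in([fs['top']],[fs['scene']],list(fs.values()))]
    print('cup',[(a.round(4),round(b,1)) for a,b in r])
t=fs['top']
for uv in[(275,216),(315,217),(355,218),(395,219)]:
    p0=at_z(t,uv,.013)[:2]
    I=t['img'].astype(int)
    r=[fitmask([t],lambda f,p,g:mask(f,circ(p[0],p[1],.013,.04+g)),p0,lambda I:-I[:,:,0])]
    r+=[fitmask([fs['scene']],lambda f,p,g:mask(f,circ(p[0],p[1],.013,.04+g)),p0,lambda I:-I[:,:,0])]
    print('pad',[(a.round(4),round(b,1)) for a,b in r])
def sq(f,p,g):
    c,s=np.cos(p[2]*10),np.sin(p[2]*10);k=.055+g
    P=np.array([[a*k,b*k] for a,b in((1,1),(1,-1),(-1,-1),(-1,1))])@np.array([[c,s],[-s,c]])+p[:2]
    return mask(f,np.r_[np.c_[P,np.full(4,.01)],np.c_[P,np.zeros(4)]])
for F in([t],[fs['scene']],list(fs.values())):print('tray',fitmask(F,sq,(.416,-.249,0),gray))
for c,k in(('top',(451,206.5)),('scene',(378,178.5))): print('knob',at_z(fs[c],k,.138))
E
```

```text
cup [(array([0.4208, 0.166 ]), np.float64(74.5)), (array([0.4237, 0.166 ]), np.float64(44.8)), (array([0.4222, 0.166 ]), np.float64(116.9))]
cup [(array([0.4215, 0.0795]), np.float64(75.2)), (array([0.4238, 0.0795]), np.float64(30.6)), (array([0.4222, 0.0795]), np.float64(103.0))]
cup [(array([0.4303, 0.0023]), np.float64(107.7)), (array([0.4325, 0.003 ]), np.float64(52.1)), (array([0.4317, 0.003 ]), np.float64(152.0))]
cup [(array([ 0.4525, -0.0812]), np.float64(98.6)), (array([ 0.4541, -0.0783]), np.float64(42.1)), (array([ 0.4532, -0.0798]), np.float64(131.1))]
pad [(array([0.6218, 0.1289]), np.float64(75.0)), (array([0.6225, 0.1311]), np.float64(19.1))]
pad [(array([0.6221, 0.0416]), np.float64(92.1)), (array([0.6221, 0.0438]), np.float64(82.0))]
pad [(array([ 0.6225, -0.0459]), np.float64(111.1)), (array([ 0.6218, -0.0429]), np.float64(102.1))]
pad [(array([ 0.6222, -0.1336]), np.float64(108.0)), (array([ 0.6222, -0.1313]), np.float64(99.0))]
tray (array([ 0.416 , -0.2505,  0.0015]), np.float64(93.08828978449858))
tray (array([ 0.419 , -0.2475,  0.003 ]), np.float64(58.149408436274015))
tray (array([ 0.4168, -0.2505,  0.    ]), np.float64(134.86857544630163))
knob [ 0.62211521 -0.22652601  0.138     ]
knob [ 0.62152357 -0.2209311   0.138     ]
```

Request:
arm_command(
  deltas=[
    [[1,0,0,0,0,0,-0.889],[1,0,0,0,0,0,-0.889],[1,0,0,0,0,0,-0.889],[1,0,0,0,0,0,-0.889],[1,0,0,0,0,0,-0.889],[1,0,0,0,0,0,-0.889],[1,0,0,0,0,0,-0.889],[1,-0.9,0.3,0.1,0,0,0],[1,-0.9,0.3,0.1,0,0,0],[1,-0.9,0.3,0.1,0,0,0],[1,-0.9,0.3,0.1,0,0,0],[1,-0.9,0.3,0.1,0,0,0]],
  ],
  force=20,
)

```text
time_s: 2.6
position: [0.2896, -0.3994, 0.1966]
tool_rot: [0.0, -0.382, 0.924, -0.0]
contact_force: [1.7, -0.3, 0.4]
opening: 0.998
finger_force: 0.0
```

Request:
arm_command(
  deltas=[
    [[1,-0.9,0.3,0.16,0,0,0],[1,-0.9,0.3,0.16,0,0,0],[1,-0.9,0.3,0.16,0,0,0],[1,-0.9,0.3,0.16,0,0,0],[1,-0.9,0.3,0.16,0,0,0],[1,-0.5,0.2,0.16,0,0,0],[1,0,0,0,0,0,0]],
  ],
)

```text
time_s: 3.48
position: [0.4297, -0.115, 0.1386]
tool_rot: [-0.0, -0.384, 0.923, 0.0]
contact_force: [-0.2, -0.3, 0.4]
opening: 1.002
finger_force: 0.0
```

Run:
```python
from h import *
print(robot.get_obs()['position'],moves((.4533,-.0798,.019),135))
```

```text
[ 0.42974929 -0.11496802  0.13862226] (array([-0.693,  0.134,  1.993]), array([ 0.003, -0.004,  0.032]))
```

Request:
arm_command(
  deltas=[
    [[1,-0.69,0.134,0.3,0,0,0.03],[1,0,0,0.6,0,0,0],[1,0,0,0.6,0,0,0],[1,0,0,0.4,0,0,0],[1,0,0,0.09,0,0,0],[1,0,0,0,0,0,0],[0.5,0,0,0,0,0,0],[0.5,0,0,0,0,0,0],[0.5,0,0,0,0,0,0],[0.5,0,0,0,0,0,0],[0.5,0,0,0,0,0,0]],
  ],
  force=20,
)

```text
time_s: 4.85
position: [0.4532, -0.0816, 0.0201]
tool_rot: [0.0, -0.381, 0.924, -0.0]
contact_force: [-1.2, 0.8, 7.4]
opening: 0.74
finger_force: 20.0
```

Run:
```python
from h import *
grab('top','t1.png');f=grab('scene','s1.png')
o=robot.get_obs();print(o['position'],o['opening']*88,o['finger_force'],moves((.6221,-.1325,.12),135))
i=cv2.imread('pics/s1.png');cv2.imwrite('pics/s1c.png',cv2.resize(i[180:380,290:490],(600,600)))
```

```text
[ 0.45318548 -0.08164104  0.02013859] 64.5810050707646 20.001078927889466 (array([-1.4  , -2.587, -1.662]), array([-0.007,  0.008, -0.033]))
```

View pics/s1c.png

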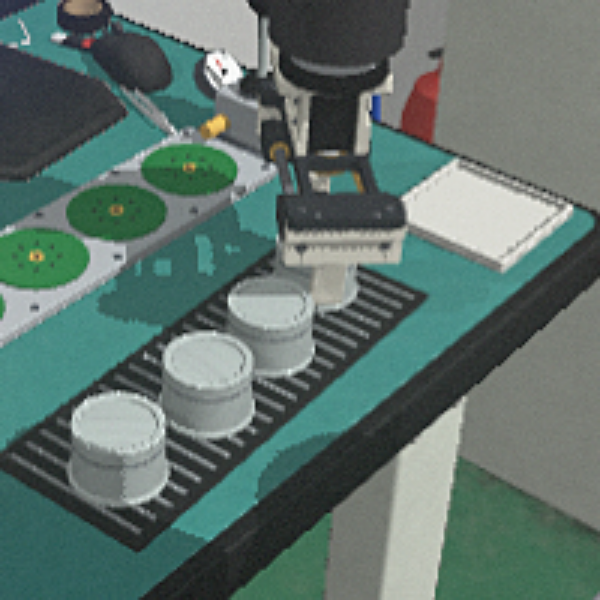

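Two cups of neighbouring clearance look fine in this crop: the gripper straddles the right-hand cup at about (330,280). The other three haven't moved. I'll lift and check.

Request:
arm_command(
  deltas=[
    [[0.5,0,0,-0.2,0,0,0],[0.5,0,0,-0.5,0,0,0],[0.5,0,0,-0.5,0,0,0],[0.5,0,0,-0.5,0,0,0],[0.5,0,0,0,0,0,0]],
  ],
  force=25,
)

```text
time_s: 5.58
position: [0.4542, -0.0815, 0.1242]
tool_rot: [0.002, -0.381, 0.924, -0.0]
contact_force: [0.1, 0.5, -2.3]
opening: 0.731
finger_force: 25.0
```

Run:
```python
from h import *
f=grab('scene','s2.png')
o=robot.get_obs();print(o['position'],o['opening']*88,o['finger_force'],o['contact_force'],moves((.6221,-.1325,.12),135))
i=cv2.imread('pics/s2.png');cv2.imwrite('pics/s2c.png',cv2.resize(i[130:330,310:510],(600,600)))
```

```text
[ 0.45318124 -0.08151673  0.12269183] 64.93850236185459 24.999614395201206 [-0.30747938 -0.61779104 -2.42196746] (array([-1.398, -2.587,  0.051]), array([-0.013,  0.027, -0.038]))
```

View pics/s2c.png

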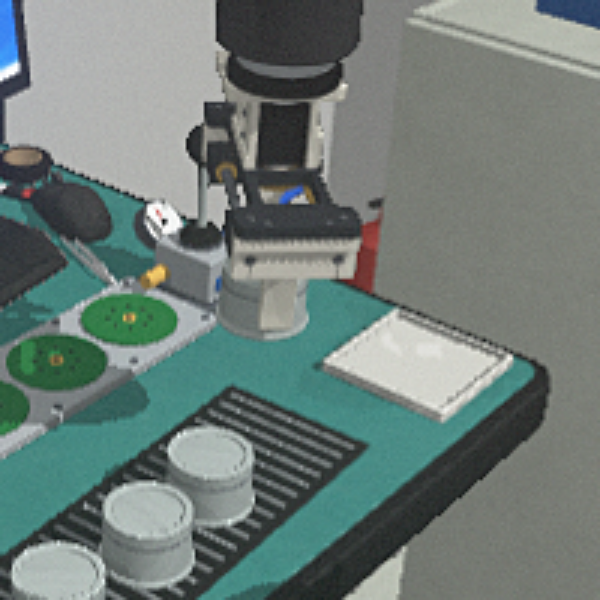

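Shown in the crop: the cup hangs level in the fingers at about (265,300). Now to pad 4.

Request:
arm_command(
  deltas=[
    [[0.5,-0.28,-0.5,0,0,0,0],[0.5,-0.28,-0.53,0,0,0,0],[0.5,-0.28,-0.53,0,0,0,0],[0.5,-0.28,-0.53,0,0,0,0],[0.5,-0.28,-0.5,0,0,0,0],[0.5,0,0,0,0,0,0],[0.5,0,0,0,0,0,0]],
  ],
)

```text
time_s: 6.5
position: [0.6206, -0.1327, 0.1199]
tool_rot: [-0.001, -0.381, 0.925, 0.001]
contact_force: [0.3, 0.1, -1.9]
opening: 0.732
finger_force: 25.0
```

Run:
```python
from h import *
for k in range(3):
    robot.grab_frame('top')
    o=robot.get_obs();print(o['position'],o['opening'],o['finger_force'],o['contact_force'],moves((.6221,-.1325,.034),135))
```

```text
[ 0.62058553 -0.13258719  0.12051236] 0.7318001717816399 24.99959422275424 [ 0.71484554 -0.84887715 -1.77060421] (array([-0.021, -0.019,  1.442]), array([ 0.02 , -0.017, -0.038]))
[ 0.62072193 -0.13253191  0.12095891] 0.7376512407067882 24.999670749530196 [ 0.74591854  0.02293012 -1.34288838] (array([-0.018, -0.018,  1.449]), array([ 0.014, -0.012, -0.036]))
[ 0.62100323 -0.1324873   0.12138355] 0.7310425683161812 24.999568685889244 [-0.36380585 -0.18646815 -1.9910505 ] (array([-0.013, -0.014,  1.456]), array([ 0.007, -0.005, -0.034]))
```

Request:
arm_command(
  deltas=[
    [[0.5,-0.015,-0.015,0.4,0,0,0],[0.5,0,0,0.5,0,0,0],[0.5,0,0,0.4,0,0,0],[0.5,0,0,0.15,0,0,0],[0.5,0,0,0.03,0,0,0],[0.5,0,0,0.03,0,0,0],[0.5,0,0,0,0,0,0]],
  ],
)

```text
time_s: 7.52
position: [0.6237, -0.1327, 0.0318]
tool_rot: [0.001, -0.381, 0.924, -0.0]
contact_force: [-0.4, 0.2, -2.0]
opening: 0.73
finger_force: 25.0
```

Request:
arm_command(
  deltas=[
    [[0.5,0,0,0.02,0,0,0],[0.5,0,0,0.02,0,0,0],[0.5,0,0,0,0,0,0]],
  ],
)

```text
time_s: 7.9
position: [0.6234, -0.1328, 0.0292]
tool_rot: [0.0, -0.381, 0.924, -0.0]
contact_force: [-2.3, 1.6, 5.1]
opening: 0.732
finger_force: 25.0
```

Request:
arm_command(
  deltas=[
    [[1,0,0,0,0,0,0],[1,0,0,0,0,0,0],[1,0,0,0,0,0,0],[1,0,0,-0.1,0,0,0],[1,0,0,-0.5,0,0,0],[1,0,0,-0.5,0,0,0],[1,0,0,-0.4,0,0,0],[1,0.1,0.7,0,0,0,0],[1,0.15,0.8,0,0,0,0],[1,0.15,0.8,0,0,0,0],[1,0.15,0.8,0,0,0,0],[1,0.1,0.73,0,0,0,0]],
  ],
)

```text
time_s: 9.4
position: [0.4323, 0.0034, 0.119]
tool_rot: [0.0, -0.381, 0.925, 0.0]
contact_force: [0.5, 0.9, -0.2]
opening: 0.999
finger_force: 0.0
```

Run:
```python
from h import *
fs=[grab('top'),grab('scene','s3.png')]
for F in([fs[0]],[fs[1]]): print('pad4',fitmask(F,lambda f,p,g:cupmask(f,p[0],p[1],.013,g),(.6221,-.1325),gray))
for p0 in((.422,.166),(.4222,.0795)): print([fitmask([F],lambda f,p,g:cupmask(f,p[0],p[1],.004,g),p0,gray)[0].round(4) for F in fs])
o=robot.get_obs();print(o['position'],o['opening'],moves((.4315,.0025,.020),135,o))
```

```text
pad4 (array([ 0.6236, -0.1325]), np.float64(43.02508090366368))
pad4 (array([ 0.6258, -0.1317]), np.float64(50.65010080902823))
[array([0.4385, 0.16  ]), array([0.4235, 0.166 ])]
[array([0.4537, 0.072 ]), array([0.4244, 0.0795])]
[0.43075215 0.00390105 0.11918487] 1.000185985049191 (array([ 0.009, -0.026,  1.653]), array([ 0.005,  0.012, -0.013]))
```

Request:
arm_command(
  deltas=[
    [[1,0,-0.02,0.45,0,0,0],[1,0,0,0.6,0,0,0],[1,0,0,0.5,0,0,0],[1,0,0,0.1,0,0,0],[1,0,0,0,0,0,0],[0.5,0,0,0,0,0,0],[0.5,0,0,0,0,0,0],[0.5,0,0,0,0,0,0],[0.5,0,0,0,0,0,0],[0.5,0,0,0,0,0,0]],
  ],
  force=25,
)

```text
time_s: 10.75
position: [0.4348, 0.0021, 0.0202]
tool_rot: [0.001, -0.381, 0.924, 0.0]
contact_force: [-2.0, 1.8, 7.2]
opening: 0.743
finger_force: 25.0
```

Request:
arm_command(
  deltas=[
    [[0.5,0,0,-0.2,0,0,0],[0.5,0,0,-0.5,0,0,0],[0.5,0,0,-0.5,0,0,0],[0.5,0,0,-0.5,0,0,0],[0.5,0,0,0,0,0,0]],
  ],
)

```text
time_s: 11.38
position: [0.4358, 0.0025, 0.1243]
tool_rot: [0.003, -0.381, 0.924, 0.0]
contact_force: [-0.1, -0.4, -1.4]
opening: 0.737
finger_force: 25.0
```

Run:
```python
from h import *
o=robot.get_obs();print(o['position'],o['opening'],o['finger_force'],o['contact_force'],moves((.6221,-.0445,.12),135,o))
```

```text
[0.43580511 0.00246635 0.12431028] 0.7367070861121061 24.999719099141657 [-0.06605445 -0.44177654 -1.43004053] (array([-1.649, -2.744,  0.085]), array([-0.023,  0.056, -0.033]))
```

Request:
arm_command(
  deltas=[
    [[0.5,-0.33,-0.54,0,0,0,0],[0.5,-0.33,-0.55,0,0,0,0],[0.5,-0.33,-0.55,0,0,0,0],[0.5,-0.33,-0.55,0,0,0,0],[0.5,-0.33,-0.55,0,0,0,0],[0.5,0,0,0.3,0,0,0],[0.5,0,0,0.5,0,0,0],[0.5,0,0,0.4,0,0,0],[0.5,0,0,0.2,0,0,0],[0.5,0,0,0,0,0,0],[0.5,0,0,0,0,0,0]],
  ],
)

```text
time_s: 12.75
position: [0.621, -0.0448, 0.0384]
tool_rot: [0.001, -0.381, 0.924, -0.0]
contact_force: [-0.4, 0.1, -1.0]
opening: 0.74
finger_force: 25.0
```

Run:
```python
from h import *
P=[]
for k in range(3):
    robot.grab_frame('top')
    o=robot.get_obs();P.append(o['position'])
print(np.mean(P,0),o['opening'],o['contact_force'],moves((.6221,-.0445,.0295),135,{**o,'position':np.mean(P,0)}))
```

```text
[ 0.62110595 -0.04476345  0.03863352] 0.7387763307692015 [-0.81947781 -0.13720402 -1.61964998] (array([-0.015, -0.008,  0.152]), array([-0.011,  0.017, -0.034]))
```

Request:
arm_command(
  deltas=[
    [[0.5,-0.015,-0.01,0.08,0,0,0],[0.5,0,0,0.06,0,0,0],[0.5,0,0,0.015,0,0,0],[0.5,0,0,0,0,0,0]],
  ],
)

```text
time_s: 13.4
position: [0.6217, -0.0447, 0.0293]
tool_rot: [0.0, -0.381, 0.924, -0.0]
contact_force: [-2.8, 0.8, 9.0]
opening: 0.74
finger_force: 25.0
```

Request:
arm_command(
  deltas=[
    [[1,0,0,0,0,0,0],[1,0,0,0,0,0,0],[1,0,0,0,0,0,0],[1,0,0,-0.1,0,0,0],[1,0,0,-0.5,0,0,0],[1,0,0,-0.5,0,0,0],[1,0,0,-0.4,0,0,0],[1,0.18,0.7,0,0,0,0],[1,0.18,0.78,0,0,0,0],[1,0.18,0.78,0,0,0,0],[1,0.18,0.78,0,0,0,0],[1,0.18,0.78,0,0,0,0]],
  ],
)

```text
time_s: 14.9
position: [0.4207, 0.0804, 0.1187]
tool_rot: [0.0, -0.381, 0.925, 0.0]
contact_force: [0.4, 0.8, 0.7]
opening: 0.998
finger_force: 0.0
```

Run:
```python
from h import *
fs=[grab('top','t4.png'),grab('scene','s4.png')]
for x in(-.1325,-.0445): print('pad',[fitmask([F],lambda f,p,g:cupmask(f,p[0],p[1],.013,g),(.6221,x),gray) for F in fs])
for p0 in((.422,.166),(.4222,.0795)): print([fitmask([F],lambda f,p,g:cupmask(f,p[0],p[1],.004,g),p0,gray)[0].round(4) for F in fs])
o=robot.get_obs();print(o['position'],o['opening'],moves((.4222,.0795,.020),135,o))
```

```text
pad [(array([ 0.6236, -0.1325]), np.float64(43.549822218735386)), (array([ 0.6311, -0.1325]), np.float64(-0.15755919353271963))]
pad [(array([ 0.6184, -0.046 ]), np.float64(38.6280746619687)), (array([ 0.6206, -0.046 ]), np.float64(53.32878575942941))]
[array([0.4212, 0.166 ]), array([0.4235, 0.166 ])]
[array([0.4289, 0.0735]), array([0.4244, 0.0795])]
[0.41874382 0.08085421 0.11882855] 1.0014290193063549 (array([-0.023, -0.058,  1.647]), array([ 0.007,  0.01 , -0.007]))
```

View pics/s4.png

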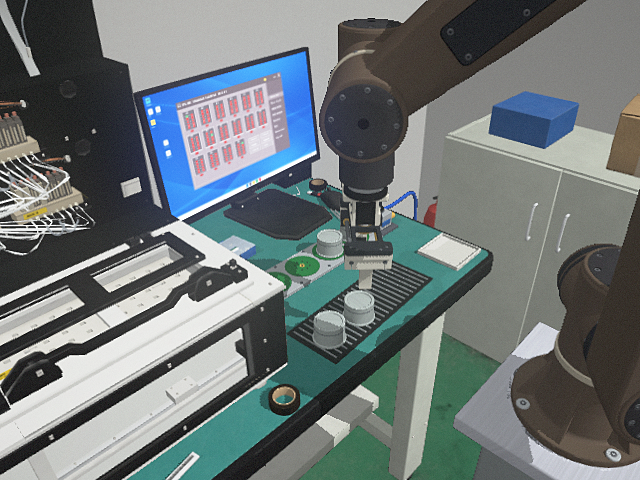

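The scene view shows two cups left on the mat, at (330,328) and (359,308), and one on pad 3 at (330,242). The gripper hides the pad 4 cup.

Request:
arm_command(
  deltas=[
    [[1,-0.02,-0.05,0.45,0,0,0],[1,0,0,0.6,0,0,0],[1,0,0,0.5,0,0,0],[1,0,0,0.09,0,0,0],[1,0,0,0,0,0,0],[1,0,0,0,0,0,0]],
  ],
)

```text
time_s: 15.75
position: [0.4255, 0.079, 0.021]
tool_rot: [0.001, -0.381, 0.924, 0.0]
contact_force: [-0.1, -0.4, 0.4]
opening: 1.0
finger_force: 0.0
```

```bash
cat >> h.py <<'E'
def here(n=4):
    P=[]
    for k in range(n):
        f=robot.grab_frame('top');o=robot.get_obs();P.append(o['position'])
    o['position']=np.mean(P,0);return o
E
python3 - <<'E'
from h import *
o=here();print(o['position'],o['opening'],moves((.4222,.0795,.020),135,o))
E
```

```text
[0.42528109 0.07891003 0.02078413] 0.9984231272870456 (array([0.03 , 0.043, 0.013]), array([-0.003,  0.018, -0.036]))
```

Request:
arm_command(
  deltas=[
    [[1,0.03,0.043,0.01,0,0,0],[1,0,0,0,0,0,0],[0.5,0,0,0,0,0,0],[0.5,0,0,0,0,0,0],[0.5,0,0,0,0,0,0],[0.5,0,0,0,0,0,0],[0.5,0,0,0,0,0,0],[0.5,0,0,-0.2,0,0,0],[0.5,0,0,-0.5,0,0,0],[0.5,0,0,-0.5,0,0,0],[0.5,0,0,-0.45,0,0,0],[0.5,0,0,0,0,0,0]],
  ],
)

```text
time_s: 17.45
position: [0.4227, 0.0798, 0.1208]
tool_rot: [0.002, -0.381, 0.924, 0.0]
contact_force: [0.6, -0.1, -1.3]
opening: 0.741
finger_force: 25.0
```

Request:
arm_command(
  deltas=[
    [[0.5,-0.38,-0.55,0,0,0,0],[0.5,-0.38,-0.56,0,0,0,0],[0.5,-0.38,-0.56,0,0,0,0],[0.5,-0.38,-0.56,0,0,0,0],[0.5,-0.38,-0.56,0,0,0,0],[0.5,0,0,0.3,0,0,0],[0.5,0,0,0.5,0,0,0],[0.5,0,0,0.4,0,0,0],[0.5,0,0,0.1,0,0,0],[0.5,0,0,0,0,0,0],[0.5,0,0,0,0,0,0]],
  ],
)

```text
time_s: 18.82
position: [0.6209, 0.041, 0.0413]
tool_rot: [0.001, -0.381, 0.924, -0.0]
contact_force: [-0.5, 0.6, -1.0]
opening: 0.74
finger_force: 25.0
```

Run:
```python
from h import *
o=here();print(o['position'],o['opening'],o['finger_force'],o['contact_force'],moves((.6221,.0425,.0295),135,o))
```

```text
[0.62090339 0.04091709 0.04125402] 0.7390704535624583 24.999800676014274 [-1.04462406  0.28670084 -2.22386986] (array([-0.033,  0.005,  0.196]), array([-0.006,  0.013, -0.035]))
```

Request:
arm_command(
  deltas=[
    [[0.5,-0.03,0.005,0.1,0,0,0],[0.5,0,0,0.07,0,0,0],[0.5,0,0,0.03,0,0,0],[0.5,0,0,0,0,0,0]],
  ],
)

```text
time_s: 19.52
position: [0.6212, 0.0421, 0.0283]
tool_rot: [-0.0, -0.381, 0.924, -0.0]
contact_force: [-1.6, -1.0, 2.1]
opening: 0.734
finger_force: 25.0
```

Request:
arm_command(
  deltas=[
    [[1,0,0,0,0,0,0],[1,0,0,0,0,0,0],[1,0,0,0,0,0,0],[1,0,0,-0.1,0,0,0],[1,0,0,-0.5,0,0,0],[1,0,0,-0.5,0,0,0],[1,0,0,-0.4,0,0,0],[1,0.18,0.7,0,0,0,0],[1,0.18,0.78,0,0,0,0],[1,0.18,0.78,0,0,0,0],[1,0.18,0.78,0,0,0,0],[1,0.18,0.75,0,0,0,0]],
  ],
)

```text
time_s: 21.02
position: [0.4218, 0.1662, 0.1188]
tool_rot: [0.001, -0.381, 0.924, 0.0]
contact_force: [-0.2, 1.4, 0.3]
opening: 0.997
finger_force: 0.0
```

Run:
```python
from h import *
fs=[grab('top'),grab('scene','s5.png')]
for x in(-.1325,-.0445,.0425): print('pad',[fitmask([F],lambda f,p,g:cupmask(f,p[0],p[1],.013,g),(.6221,x),gray) for F in fs])
print([fitmask([F],lambda f,p,g:cupmask(f,p[0],p[1],.004,g),(.422,.166),gray) for F in fs])
o=robot.get_obs();print(o['position'],o['opening'],moves((.4222,.166,.020),135,o))
```

```text
pad [(array([ 0.6236, -0.1325]), np.float64(44.355584934032805)), (array([ 0.6251, -0.1363]), np.float64(47.333349379059754))]
pad [(array([ 0.6184, -0.046 ]), np.float64(39.51820902548215)), (array([ 0.6221, -0.0475]), np.float64(5.303808578399654))]
pad [(array([0.6199, 0.0432]), np.float64(46.39005859509109)), (array([0.6228, 0.0425]), np.float64(32.94463244258711))]
[(array([0.4213, 0.166 ]), np.float64(23.655820327491313)), (array([0.4227, 0.1668]), np.float64(59.27789810629962))]
[0.4202654  0.16666335 0.11901373] 0.9968243604020202 (array([-0.013, -0.032,  1.65 ]), array([ 0.007,  0.013, -0.002]))
```

Request:
arm_command(
  deltas=[
    [[1,0.01,0,0.45,0,0,0],[1,0,0,0.6,0,0,0],[1,0,0,0.5,0,0,0],[1,0,0,0.09,0,0,0],[1,0,0,0,0,0,0],[1,0,0,0,0,0,0]],
  ],
)

```text
time_s: 21.88
position: [0.4233, 0.1656, 0.021]
tool_rot: [0.001, -0.381, 0.924, 0.0]
contact_force: [0.4, -1.2, -0.6]
opening: 1.001
finger_force: 0.0
```

Run:
```python
from h import *
o=here();print(o['position'],o['opening'],moves((.4222,.166,.020),135,o))
```

```text
[0.4230302  0.16546479 0.02081684] 0.995875289095418 (array([0.004, 0.016, 0.014]), array([-0.   ,  0.018, -0.036]))
```

Request:
arm_command(
  deltas=[
    [[1,0.005,0.015,0.01,0,0,0],[1,0,0,0,0,0,0],[0.5,0,0,0,0,0,0],[0.5,0,0,0,0,0,0],[0.5,0,0,0,0,0,0],[0.5,0,0,0,0,0,0],[0.5,0,0,0,0,0,0],[0.5,0,0,-0.2,0,0,0],[0.5,0,0,-0.5,0,0,0],[0.5,0,0,-0.5,0,0,0],[0.5,0,0,-0.45,0,0,0],[0.5,0,0,0,0,0,0]],
  ],
)

```text
time_s: 23.58
position: [0.4227, 0.1664, 0.1209]
tool_rot: [0.002, -0.381, 0.924, 0.001]
contact_force: [0.4, 0.9, -1.6]
opening: 0.724
finger_force: 24.9
```

Request:
arm_command(
  deltas=[
    [[0.5,-0.38,-0.55,0,0,0,0],[0.5,-0.39,-0.56,0,0,0,0],[0.5,-0.39,-0.56,0,0,0,0],[0.5,-0.39,-0.56,0,0,0,0],[0.5,-0.39,-0.55,0,0,0,0],[0.5,0,0,0.3,0,0,0],[0.5,0,0,0.5,0,0,0],[0.5,0,0,0.4,0,0,0],[0.5,0,0,0.1,0,0,0],[0.5,0,0,0,0,0,0],[0.5,0,0,0,0,0,0]],
  ],
)

```text
time_s: 24.95
position: [0.6223, 0.1295, 0.0413]
tool_rot: [0.001, -0.381, 0.924, 0.0]
contact_force: [0.1, 0.1, -0.1]
opening: 0.719
finger_force: 24.9
```

Run:
```python
from h import *
o=here();print(o['position'],o['opening'],o['finger_force'],o['contact_force'],moves((.6221,.130,.029),135,o))
```

```text
[0.62221649 0.12944956 0.04127574] 0.7206580687054334 24.89734390284866 [ 0.43078782 -0.19980155 -0.99181249] (array([-0.005,  0.008,  0.205]), array([-0.005,  0.015, -0.035]))
```

Run:
```python
from h import *
a=grab('scene')['img'][:,:,::-1];b=grab('top')['img'][:,:,::-1]
cv2.imwrite('pics/m6.png',np.hstack([cv2.resize(a[170:370,200:400],(400,400),interpolation=2),cv2.resize(b[150:350,220:420],(400,400),interpolation=2)]))
```

```text
(no output)
```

View pics/m6.png

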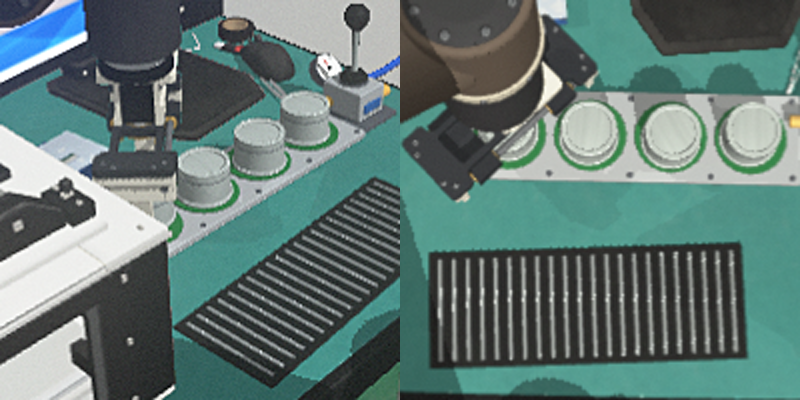

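The crop shows cups on pads 2–4, centred inside their green rings. Cup 1 is held over pad 1 and mostly hidden. I'll lower it by feel.

Request:
arm_command(
  deltas=[
    [[0.5,-0.005,0.01,0.06,0,0,0],[0.5,0,0,0.04,0,0,0],[0.5,0,0,0,0,0,0]],
  ],
)

```text
time_s: 25.62
position: [0.6213, 0.1297, 0.0338]
tool_rot: [-0.0, -0.381, 0.924, -0.0]
contact_force: [0.1, 0.1, -2.0]
opening: 0.721
finger_force: 24.9
```

Request:
arm_command(
  deltas=[
    [[0.5,0,0,0.04,0,0,0],[0.5,0,0,0.03,0,0,0],[0.5,0,0,0,0,0,0]],
  ],
)

```text
time_s: 26.0
position: [0.6214, 0.1297, 0.0298]
tool_rot: [-0.0, -0.381, 0.924, -0.0]
contact_force: [-0.2, 0.7, -2.0]
opening: 0.717
finger_force: 24.9
```

Request:
arm_command(
  deltas=[
    [[0.5,0,0,0.03,0,0,0],[0.5,0,0,0.02,0,0,0],[0.5,0,0,0,0,0,0]],
  ],
)

```text
time_s: 26.38
position: [0.6217, 0.1299, 0.0283]
tool_rot: [0.0, -0.381, 0.924, -0.0]
contact_force: [-3.2, -0.8, 8.0]
opening: 0.716
finger_force: 24.9
```

Request:
arm_command(
  deltas=[
    [[1,0,0,0,0,0,0],[1,0,0,0,0,0,0],[1,0,0,0,0,0,0],[1,0,0,-0.1,0,0,0],[1,0,0,-0.6,0,0,0],[1,0,0,-0.8,0,0,0],[1,0,0,-0.8,0,0,0],[1,0,0,-0.8,0,0,-0.8],[1,0,0,0,0,0,-1],[1,0,0,0,0,0,-1],[1,0,0,0,0,0,-1],[1,0,0,0,0,0,-1]],
  ],
)

```text
time_s: 27.88
position: [0.6215, 0.1297, 0.2135]
tool_rot: [0.0, -0.566, 0.824, -0.0]
contact_force: [0.5, 0.3, 0.0]
opening: 0.999
finger_force: 0.0
```

Request:
arm_command(
  deltas=[
    [[0,0,0,0,0,0,-1],[0,0,0,0,0,0,-1],[0,0,0,0,0,0,-1],[0,0,0,0,0,0,-1],[0,0,0,0,0,0,-0.2],[0,0,0,0,0,0,0]],
  ],
)

```text
time_s: 28.62
position: [0.6215, 0.1298, 0.2133]
tool_rot: [0.0, -0.706, 0.709, -0.0]
contact_force: [0.2, 0.7, 0.4]
opening: 0.382
finger_force: 0.0
```

Run:
```python
from h import *
fs=[grab('top','t7.png'),grab('scene','s7.png')]
for x in(-.1325,-.0445,.0425,.13): print('pad',[fitmask([F],lambda f,p,g:cupmask(f,p[0],p[1],.013,g),(.6221,x),gray)[0] for F in fs])
for uv in[(505,206),(535,206),(480,209)]:
    print([proj(fs[1],at_z(fs[0],uv,z))[0].round(0) for z in(.0,.04,.08,.12)])
o=robot.get_obs();print(o['position'],o['opening'],moves((.622,-.295,.24),180,o))
a,b=[f['img'][:,:,::-1] for f in fs]
cv2.imwrite('pics/m7.png',np.hstack([cv2.resize(a[130:280,400:550],(400,400)),cv2.resize(b[130:280,300:450],(400,400))]))
```

```text
pad [array([ 0.6236, -0.1325]), array([ 0.6259, -0.131 ])]
pad [array([ 0.6184, -0.046 ]), array([ 0.6221, -0.046 ])]
pad [array([0.6199, 0.0432]), array([0.6236, 0.0432])]
pad [array([0.6199, 0.1315]), array([0.6221, 0.1337])]
[array([401., 201.]), array([402., 191.]), array([403., 180.]), array([404., 169.])]
[array([415., 192.]), array([416., 183.]), array([416., 173.]), array([417., 162.])]
[array([391., 209.]), array([392., 198.]), array([393., 188.]), array([394., 176.])]
[0.62151944 0.12977339 0.21314493] 0.29127269145919793 (array([ 7.079, -0.04 , -0.448]), array([-0.   ,  0.001, -0.051]))
```

View pics/m7.png

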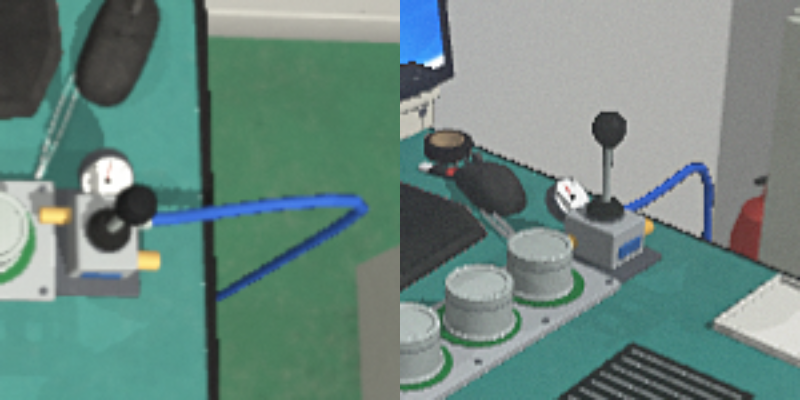

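The crop shows the lever upright, knob at about (610,130) in the right half, with the cups on the pads. The hose stays low. Now I'll move to the right of the knob.

Request:
arm_command(
  deltas=[
    [[0,0.5,0,-0.45,0,0,0],[0,0.88,0,0,0,0,0],[0,0.88,0,0,0,0,0],[0,0.88,0,0,0,0,0],[0,0.88,0,0,0,0,0],[0,0.88,0,0,0,0,0],[0,0.88,0,0,0,0,0],[0,0.8,0,0,0,0,0],[0,0.5,-0.04,0,0,0,0],[0,0,0,0,0,0,0]],
  ],
)

```text
time_s: 29.98
position: [0.6221, -0.2972, 0.2393]
tool_rot: [-0.0, -0.705, 0.71, 0.0]
contact_force: [0.7, -0.2, -1.1]
opening: 0.007
finger_force: 0.0
```

Request:
arm_command(
  deltas=[
    [[0,0,0,0.5,0,0,0],[0,0,0,0.6,0,0,0],[0,0,0,0.6,0,0,0],[0,0,0,0.38,0,0,0],[0,0,0,0,0,0,0],[0,0,0,0,0,0,0]],
  ],
)

```text
time_s: 30.72
position: [0.6234, -0.2948, 0.1166]
tool_rot: [0.0, -0.706, 0.708, -0.001]
contact_force: [-0.1, 0.3, 0.5]
opening: 0.002
finger_force: 0.0
```

Run:
```python
from h import *
o=here();print(o['position'],o['opening'],o['contact_force'],moves((.622,-.255,.115),180,o))
```

```text
[ 0.62346103 -0.29500135  0.11684406] 0.005977491984128193 [-0.18252553  0.1853281   0.23847477] (array([-0.667,  0.026,  0.03 ]), array([-0.023, -0.005, -0.036]))
```

Request:
arm_command(
  deltas=[
    [[0,-0.3,0.025,0.03,0,0,0],[0,-0.3,0,0,0,0,0],[0,-0.15,0,0,0,0,0],[0,-0.15,0,0,0,0,0],[0,-0.1,0,0,0,0,0],[0,-0.1,0,0,0,0,0],[0,-0.1,0,0,0,0,0],[0,0,0,0,0,0,0]],
  ],
)

```text
time_s: 31.92
position: [0.6215, -0.2232, 0.1132]
tool_rot: [-0.0, -0.706, 0.708, -0.0]
contact_force: [2.1, -6.4, -0.9]
opening: 0.002
finger_force: 3.1
```

Request:
arm_command(
  deltas=[
    [[0,-0.08,0,0,0,0,0],[0,-0.08,0,0,0,0,0],[0,-0.05,0,0,0,0,0],[0,0,0,0,0,0,0]],
  ],
)

```text
time_s: 32.42
position: [0.6211, -0.2143, 0.1124]
tool_rot: [-0.002, -0.706, 0.709, -0.001]
contact_force: [5.3, -22.8, -10.6]
opening: 0.003
finger_force: 11.7
```

Request:
arm_command(
  deltas=[
    [[0,0,0,0,0,0,0],[0,0,0,0,0,0,0],[0,0,0,0,0,0,0],[0,0,0,0,0,0,0],[0,0,0,0,0,0,0],[0,0,0,0,0,0,0],[0,0,0,0,0,0,0],[0,0,0,0,0,0,0],[0,0,0,0,0,0,0],[0,0,0,0,0,0,0],[0,0,0,0,0,0,0],[0,0,0,0,0,0,0]],
  ],
)

```text
time_s: 33.92
position: [0.6211, -0.2143, 0.1124]
tool_rot: [-0.002, -0.705, 0.709, -0.001]
contact_force: [6.0, -21.5, -9.9]
opening: 0.004
finger_force: 11.4
```

Run:
```python
from h import *
fs=[grab('top'),grab('scene','s8.png')]
o=robot.get_obs();print(o['time_s'],o['position'],o['contact_force'])
for a in(.36,.42): print(a,[proj(f,[.622,-.2235+.09*np.sin(a),.048+.09*np.cos(a)])[0].round(1)*1 for f in fs])
b,a=[f['img'][:,:,::-1].copy() for f in fs]
p=proj(fs[1],circ(.622,-.2235+.09*np.sin(.42),.048+.09*np.cos(.42),.001))
A_=cv2.resize(a[130:280,300:450],(600,600),interpolation=2)
c=((proj(fs[1],[.622,-.2235+.09*np.sin(.42),.048+.09*np.cos(.42)])[0]-[300,130]+.5)*4).astype(int);cv2.circle(A_,tuple(map(int,c)),4,(0,0,255),1)
cv2.imwrite('pics/m8.png',A_)
```

```text
34.025 [ 0.62111954 -0.21431983  0.11240787] [  4.40427739 -22.91033088  -9.13653833]
0.36 [array([432.9, 206.8]), array([370.2, 184.4])]
0.42 [array([430.2, 207. ]), array([368.9, 185.8])]
```

View pics/m8.png

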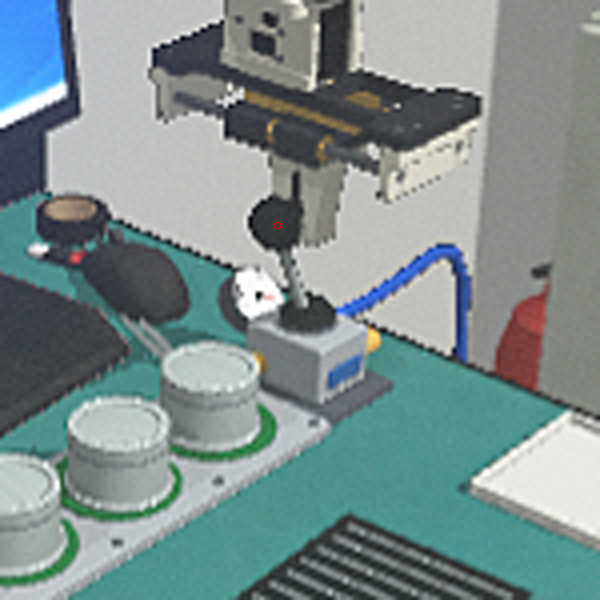

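The knob at (278,222) coincides with the predicted fully-over position, so the lever is against its stop. I'll keep holding, then retreat.

Request:
arm_command(
  deltas=[
    [[0,0,0,0,0,0,0],[0,0,0,0,0,0,0],[0,0,0,0,0,0,0],[0,0,0,0,0,0,0],[0,0,0,0,0,0,0],[0,0,0,0,0,0,0],[0,0,0,0,0,0,0],[0,0,0,0,0,0,0],[0,0,0,0,0,0,0],[0,0,0,0,0,0,0],[0,0,0,0,0,0,0],[0,0,0,0,0,0,0]],
  ],
)

```text
time_s: 35.52
position: [0.6211, -0.2143, 0.1124]
tool_rot: [-0.002, -0.705, 0.709, -0.001]
contact_force: [4.7, -22.2, -10.2]
opening: 0.007
finger_force: 11.4
```

Request:
arm_command(
  deltas=[
    [[0,0,0,0,0,0,0],[0,0,0,0,0,0,0],[0,0,0,0,0,0,0],[0,0,0,0,0,0,0],[0,0,0,0,0,0,0],[0,0.2,0,0,0,0,0],[0,0.3,0,0,0,0,0],[0,0.4,0,0,0,0,0],[0,0.4,0,0,0,0,0],[0,0.3,0,0,0,0,0],[0,0,0,-0.5,0,0,0],[0.8,0,0,-0.8,0,0,0]],
  ],
)

```text
time_s: 37.02
position: [0.6197, -0.3071, 0.19]
tool_rot: [-0.001, -0.706, 0.709, 0.002]
contact_force: [1.0, -0.3, 0.8]
opening: 0.069
finger_force: 0.0
```

Request:
arm_command(
  deltas=[
    [[1,0,0,-0.8,0,0,-1],[1,0,0,0,0,0,-1],[1,0,0,0,0,0,-1],[1,0,0,0,0,0,-1],[1,0,0,0,0,0,-1],[1,0,0,0,0,0,-1],[1,0,0,0,0,0,-1],[1,0,0,0,0,0,-1],[1,0,0,0,0,0,-1],[1,0,0,0,0,0,0]],
  ],
)

```text
time_s: 38.28
position: [0.621, -0.3069, 0.2393]
tool_rot: [-0.0, 0.923, -0.385, -0.0]
contact_force: [0.2, 0.6, -0.9]
opening: 0.998
finger_force: 0.0
```

Run:
```python
from h import *
fs=[grab('top'),grab('scene','s9.png')]
print([proj(f,[.622,-.2235,.138])[0].round(1) for f in fs],robot.recognise('scene','lever_knob')[:2],robot.recognise('top','lever_knob')[:2])
for x in(-.1325,-.0445,.0425,.13): print('pad',[fitmask([F],lambda f,p,g:cupmask(f,p[0],p[1],.013,g),(.6221,x),gray)[0] for F in fs])
o=robot.get_obs();print(o['time_s'],o['joint_pos'],o['position'],o['opening'],moves((.6215,.1297,.12),225,o))
```

```text
[array([449.5, 206.5]), array([378.5, 178.1])] [{'xy': [377.1, 178.6], 'p': 0.59}] [{'xy': [355.7, 222.0], 'p': 0.42}]
pad [array([ 0.6221, -0.1333]), array([ 0.6259, -0.131 ])]
pad [array([ 0.6184, -0.046 ]), array([ 0.6221, -0.046 ])]
pad [array([0.6199, 0.0425]), array([0.6236, 0.0432])]
pad [array([0.6206, 0.1307]), array([0.6221, 0.1337])]
38.475 [-1.78068858e-01  3.80687579e-01  7.42678531e-02 -8.40093200e-05
 -1.26441107e+00  9.58742161e-01] [ 0.62102583 -0.30661999  0.23943114] 1.0013374580290557 (array([-5.161, -5.123,  1.991]), array([-0.001,  0.001, -0.054]))
```

The lever is upright again: the knob was found at (377,179) and predicted at (378,178). I'll start stacking with pad 4.

Request:
arm_command(
  deltas=[
    [[0.95,-0.4,-0.4,0,0,0,0],[0.95,-0.6,-0.6,0,0,0,0],[0.95,-0.6,-0.6,0,0,0,0],[0.95,-0.42,-0.48,0,0,0,0],[0.95,0,0,0.6,0,0,0],[0.95,0,0,0.8,0,0,0],[0.95,0,0,0.6,0,0,0],[0.95,0,0,0,0,0,0],[0.95,0,0,0,0,0,0]],
  ],
)

```text
time_s: 39.6
position: [0.6253, -0.1327, 0.1211]
tool_rot: [-0.0, 0.923, -0.384, 0.001]
contact_force: [0.9, 0.0, 1.6]
opening: 0.95
finger_force: 0.0
```

Run:
```python
from h import *
o=here();print(o['position'],o['opening'],o['contact_force'],moves((.6234,-.1328,.029),225,o))
```

```text
[ 0.62536818 -0.13257093  0.12149512] 0.9474792831137776 [0.23184362 0.13938238 1.19744922] (array([-0.023,  0.029,  1.541]), array([-0.023, -0.022, -0.037]))
```

Request:
arm_command(
  deltas=[
    [[0.95,-0.023,0.03,0.4,0,0,0],[0.95,0,0,0.5,0,0,0],[0.95,0,0,0.4,0,0,0],[0.95,0,0,0.22,0,0,0],[0.95,0,0,0.02,0,0,0],[0.95,0,0,0,0,0,0]],
  ],
)

```text
time_s: 40.55
position: [0.6227, -0.1328, 0.0281]
tool_rot: [-0.0, 0.923, -0.384, 0.001]
contact_force: [-0.4, 0.5, 0.7]
opening: 0.95
finger_force: 0.0
```

Run:
```python
from h import *
o=here();print(o['position'],o['opening'],o['contact_force'],moves((.6234,-.1328,.029),225,o))
```

```text
[ 0.62261347 -0.13275893  0.02812641] 0.950959842340697 [ 0.62472229 -0.86002232  0.61566932] (array([ 0.01 , -0.009, -0.015]), array([-0.012, -0.011, -0.035]))
```

Request:
arm_command(
  deltas=[
    [[0.5,0.01,0,-0.01,0,0,0],[0.5,0,0,0,0,0,0],[0.5,0,0,0,0,0,0],[0.5,0,0,0,0,0,0],[0.5,0,0,0,0,0,0],[0.5,0,0,-0.2,0,0,0],[0.5,0,0,-0.5,0,0,0],[0.5,0,0,-0.6,0,0,0],[0.5,0,0,-0.4,0,0,0],[0.5,0,0,0,0,0,0]],
  ],
  force=25,
)

```text
time_s: 42.0
position: [0.6232, -0.1333, 0.1321]
tool_rot: [-0.001, 0.923, -0.384, 0.002]
contact_force: [0.4, -0.5, -1.9]
opening: 0.735
finger_force: 25.0
```

Request:
arm_command(
  deltas=[
    [[0.5,-0.13,0.4,0,0,0,0],[0.5,-0.16,0.6,0,0,0,0],[0.5,-0.16,0.6,0,0,0,0],[0.5,-0.16,0.6,0,0,0,0],[0.5,-0.16,0.6,0,0,0,0],[0.5,-0.16,0.6,0,0,0,0],[0.5,-0.13,0.4,0,0,0,0],[0.5,0,0,0.5,0,0,0],[0.5,0,0,0.6,0,0,0],[0.5,0,0,0.3,0,0,0],[0.5,0,0,0,0,0,0],[0.5,0,0,0,0,0,0]],
  ],
)

```text
time_s: 43.5
position: [0.4162, -0.2489, 0.0461]
tool_rot: [0.0, 0.923, -0.384, 0.0]
contact_force: [0.2, -0.0, -0.9]
opening: 0.733
finger_force: 25.0
```

Run:
```python
from h import *
o=here();print(o['position'],o['opening'],o['finger_force'],o['contact_force'],moves((.4175,-.249,.020),225,o))
```

```text
[ 0.41642805 -0.24889021  0.046488  ] 0.730425518270526 24.999254923313856 [-0.21280268 -0.20501075 -0.94261719] (array([ 0.013, -0.011,  0.441]), array([-0.01 , -0.014, -0.035]))
```

Request:
arm_command(
  deltas=[
    [[0.5,0.013,-0.01,0.2,0,0,0],[0.5,0,0,0.12,0,0,0],[0.5,0,0,0.06,0,0,0],[0.5,0,0,0.03,0,0,0],[0.5,0,0,0.02,0,0,0],[0.5,0,0,0,0,0,0]],
  ],
)

```text
time_s: 44.45
position: [0.4168, -0.2489, 0.0199]
tool_rot: [-0.0, 0.923, -0.384, 0.0]
contact_force: [-0.0, -0.3, -2.4]
opening: 0.732
finger_force: 25.0
```

Run:
```python
from h import *
o=here();print(o['position'],o['opening'],o['finger_force'],o['contact_force'])
```

```text
[ 0.41688944 -0.24894038  0.0200161 ] 0.7338618440553707 24.999333657324314 [-0.52142439  0.46304258 -0.98372288]
```

Request:
arm_command(
  deltas=[
    [[0.5,0,0,0.02,0,0,0],[0.5,0,0,0,0,0,0]],
  ],
)

```text
time_s: 44.9
position: [0.417, -0.2489, 0.0189]
tool_rot: [-0.0, 0.923, -0.384, 0.0]
contact_force: [-0.6, 0.9, 2.7]
opening: 0.731
finger_force: 25.0
```

Run:
```python
from h import *
o=here(3);print(o['position'],o['contact_force'])
```

```text
[ 0.41694758 -0.24897189  0.01891429] [-1.6387218   1.0956581   3.31210579]
```

Request:
arm_command(
  deltas=[
    [[0.95,0,0,0,0,0,0],[0.95,0,0,0,0,0,0],[0.95,0,0,0,0,0,0],[0.95,0,0,-0.1,0,0,0],[0.95,0,0,-0.6,0,0,0],[0.95,0,0,-0.6,0,0,0],[0.95,0,0,-0.55,0,0,0],[0.95,0,-0.5,0,0,0,0],[0.95,0,-0.8,0,0,0,0],[0.95,0,-0.8,0,0,0,0],[0.95,0,-0.8,0,0,0,0],[0.95,0,-0.8,0,0,0,0]],
  ],
)

```text
time_s: 46.55
position: [0.5752, -0.0912, 0.1302]
tool_rot: [-0.0, 0.923, -0.384, 0.0]
contact_force: [1.0, -0.5, -0.2]
opening: 0.953
finger_force: 0.0
```

Request:
arm_command(
  deltas=[
    [[0.95,0,-0.7,0,0,0,0],[0.95,0,-0.42,0,0,0,0],[0.95,0,0,0.4,0,0,0],[0.95,0,0,0.5,0,0,0],[0.95,0,0,0.5,0,0,0],[0.95,0,0,0.28,0,0,0],[0.95,0,0,0,0,0,0],[0.95,0,0,0,0,0,0]],
  ],
)

```text
time_s: 47.55
position: [0.6227, -0.0451, 0.03]
tool_rot: [-0.0, 0.923, -0.384, 0.001]
contact_force: [0.4, -0.4, 0.1]
opening: 0.95
finger_force: 0.0
```

Run:
```python
from h import *
fs=[grab('top'),grab('scene','s10.png')]
print([fitmask([F],lambda f,p,g:cupmask(f,p[0],p[1],.004,g),(.417,-.249),gray)[0] for F in fs])
o=here();print(o['position'],o['opening'],o['contact_force'],moves((.6217,-.0447,.029),225,o))
```

```text
[array([ 0.4403, -0.225 ]), array([ 0.417 , -0.2325])]
[ 0.62244014 -0.04497334  0.02984294] 0.9508142503990542 [0.09950827 0.09230658 0.67249176] (array([-0.012,  0.006,  0.014]), array([-0.011, -0.007, -0.036]))
```

Request:
arm_command(
  deltas=[
    [[0.5,-0.01,0,0.01,0,0,0],[0.5,0,0,0,0,0,0],[0.5,0,0,0,0,0,0],[0.5,0,0,0,0,0,0],[0.5,0,0,0,0,0,0],[0.5,0,0,-0.2,0,0,0],[0.5,0,0,-0.5,0,0,0],[0.5,0,0,-0.6,0,0,0],[0.5,0,0,-0.4,0,0,0],[0.5,0,0,0,0,0,0]],
  ],
)

```text
time_s: 49.1
position: [0.623, -0.0444, 0.1332]
tool_rot: [-0.001, 0.923, -0.384, 0.002]
contact_force: [0.7, -0.0, -1.8]
opening: 0.716
finger_force: 25.0
```

Request:
arm_command(
  deltas=[
    [[0.5,0,0.4,0,0,0,0],[0.5,0,0.65,0,0,0,0],[0.5,0,0.65,0,0,0,0],[0.5,0,0.65,0,0,0,0],[0.5,0,0.65,0,0,0,0],[0.5,0,0.65,0,0,0,0],[0.5,0,0.65,0,0,0,0],[0.5,0,0.52,0,0,0,0],[0.5,0,0,0.4,0,0,0],[0.5,0,0,0.4,0,0,0],[0.5,0,0,0.2,0,0,0],[0.5,0,0,0,0,0,0]],
  ],
)

```text
time_s: 50.6
position: [0.4151, -0.2484, 0.0693]
tool_rot: [0.0, 0.923, -0.384, -0.001]
contact_force: [-0.1, -0.6, -0.3]
opening: 0.718
finger_force: 25.0
```

Run:
```python
from h import *
o=here();print(o['position'],o['opening'],o['finger_force'],o['contact_force'],moves((.4170,-.249,.062),225,o))
```

```text
[ 0.41654756 -0.24856559  0.07065409] 0.7200517374434424 24.999350337311625 [-0.38744012  0.26832379 -0.59102226] (array([ 0.01 , -0.   ,  0.144]), array([-0.008, -0.013, -0.032]))
```

Request:
arm_command(
  deltas=[
    [[0.5,0.008,0,0.07,0,0,0],[0.5,0,0,0.05,0,0,0],[0.5,0,0,0.02,0,0,0],[0.5,0,0,0,0,0,0],[0.5,0,0,0,0,0,0]],
  ],
)

```text
time_s: 51.42
position: [0.4167, -0.2488, 0.0619]
tool_rot: [0.0, 0.923, -0.384, 0.0]
contact_force: [-0.5, -0.1, -1.3]
opening: 0.718
finger_force: 25.0
```

Run:
```python
from h import *
grab('scene','s11.png')
o=here();print(o['position'],o['opening'],o['finger_force'],o['contact_force'],moves((.4170,-.249,.062),225,o))
i=cv2.imread('pics/s11.png');cv2.imwrite('pics/s11c.png',cv2.resize(i[130:290,370:530],(600,600),interpolation=2))
```

```text
[ 0.4167178  -0.24883843  0.06191493] 0.7256075734278973 24.999246303923428 [-0.08366639 -0.38825784 -1.27815327] (array([ 0.005, -0.001, -0.001]), array([-0.001, -0.001, -0.036]))
```

View pics/s11c.png

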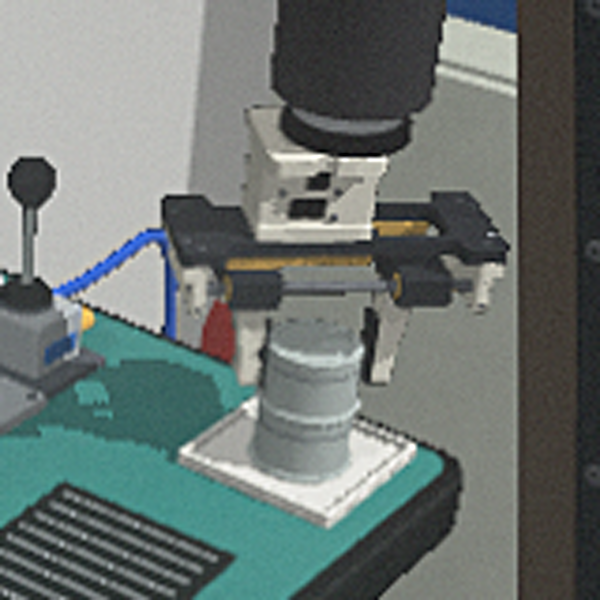

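Crop: the second cup sits directly above the first, in the fingers at (310,370). I'll check the alignment numerically.

Run:
```python
from h import *
f=robot.grab_frame('scene');g=robot.grab_frame('top')
print(proj(f,[[.417,-.249,.004],[.417,-.249,.046],[.417,-.249,.088]]).round(1))
I=cv2.resize(f['img'][200:270,420:490][:,:,::-1],(560,560),interpolation=2)
for z,r,c in((.004,.033,(0,0,255)),(.046,.033,(0,255,0)),(.088,.03,(255,0,0))):
    p=((proj(f,circ(.417,-.249,z,r))-[420,200]+.5)*8).astype(np.int32);cv2.polylines(I,[p],True,c,1)
cv2.imwrite('pics/s12.png',I)
```

```text
[[449.5 250.9]
 [451.7 235.9]
 [453.9 220.5]]
```

View pics/s12.png

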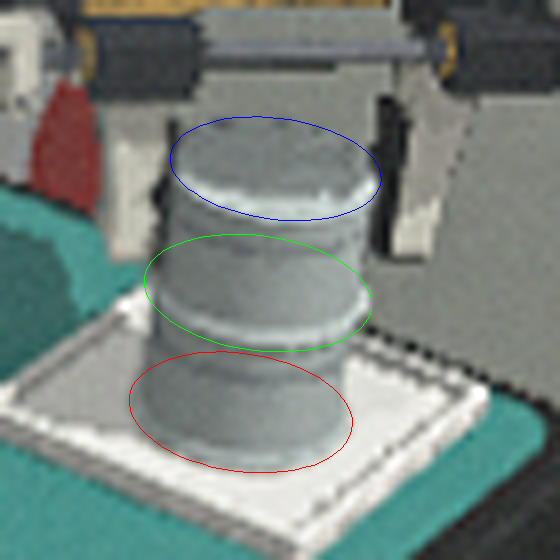

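The overlay shows both cups sharing one axis to within about 1 px. Lowering to contact.

Request:
arm_command(
  deltas=[
    [[0.5,0.005,0,0.02,0,0,0],[0.5,0,0,0,0,0,0],[0.5,0,0,0,0,0,0]],
  ],
)

```text
time_s: 52.15
position: [0.417, -0.249, 0.0612]
tool_rot: [0.0, 0.923, -0.384, 0.0]
contact_force: [-1.5, 2.1, 6.0]
opening: 0.719
finger_force: 25.0
```

Request:
arm_command(
  deltas=[
    [[0.95,0,0,0,0,0,0],[0.95,0,0,0,0,0,0],[0.95,0,0,0,0,0,0],[0.95,0,0,-0.1,0,0,0],[0.95,0,0,-0.5,0,0,0],[0.95,0,0,-0.6,0,0,0],[0.95,0,0,-0.36,0,0,0],[0.95,-0.1,-0.5,0,0,0,0],[0.95,-0.14,-0.8,0,0,0,0],[0.95,-0.14,-0.8,0,0,0,0],[0.95,-0.14,-0.8,0,0,0,0],[0.95,-0.14,-0.8,0,0,0,0]],
  ],
)

```text
time_s: 53.65
position: [0.5473, -0.0631, 0.1548]
tool_rot: [-0.0, 0.923, -0.384, 0.0]
contact_force: [-0.0, -1.1, -0.2]
opening: 0.948
finger_force: 0.0
```

Request:
arm_command(
  deltas=[
    [[0.95,-0.14,-0.8,0,0,0,0],[0.95,-0.14,-0.8,0,0,0,0],[0.95,-0.08,-0.54,0,0,0,0],[0.95,0,0,0.5,0,0,0],[0.95,0,0,0.6,0,0,0],[0.95,0,0,0.6,0,0,0],[0.95,0,0,0.3,0,0,0],[0.95,0,0,0,0,0,0],[0.95,0,0,0,0,0,0]],
  ],
)

```text
time_s: 54.78
position: [0.6234, 0.0416, 0.0357]
tool_rot: [-0.001, 0.923, -0.384, 0.001]
contact_force: [0.9, 0.2, -1.4]
opening: 0.951
finger_force: 0.0
```

Run:
```python
from h import *
o=here();print(o['position'],o['opening'],o['contact_force'],moves((.6212,.0421,.029),225,o))
```

```text
[0.62322395 0.04160985 0.0357573 ] 0.9493161559567688 [ 1.1588417   0.92620494 -0.19442389] (array([-0.03 ,  0.018,  0.113]), array([-0.021, -0.01 , -0.035]))
```

Request:
arm_command(
  deltas=[
    [[0.95,-0.03,0.018,0.11,0,0,0],[0.95,0,0,0,0,0,0],[0.5,0,0,0,0,0,0],[0.5,0,0,0,0,0,0],[0.5,0,0,0,0,0,0],[0.5,0,0,0,0,0,0],[0.5,0,0,-0.2,0,0,0],[0.5,0,0,-0.5,0,0,0],[0.5,0,0,-0.6,0,0,0],[0.5,0,0,-0.6,0,0,0],[0.5,0,0,-0.36,0,0,0],[0.5,0,0,0,0,0,0]],
  ],
)

```text
time_s: 56.48
position: [0.6213, 0.0421, 0.166]
tool_rot: [-0.001, 0.923, -0.384, 0.002]
contact_force: [0.6, 0.5, -2.7]
opening: 0.718
finger_force: 25.0
```

Request:
arm_command(
  deltas=[
    [[0.5,0.08,0.4,0,0,0,0],[0.5,0.11,0.65,0,0,0,0],[0.5,0.12,0.65,0,0,0,0],[0.5,0.12,0.65,0,0,0,0],[0.5,0.12,0.65,0,0,0,0],[0.5,0.12,0.65,0,0,0,0],[0.5,0.12,0.65,0,0,0,0],[0.5,0.12,0.65,0,0,0,0],[0.5,0.07,0.6,0,0,0,0],[0.5,0.04,0.28,0,0,0,0],[0.5,0,0,0,0,0,0],[0.5,0,0,0,0,0,0]],
  ],
)

```text
time_s: 57.98
position: [0.4154, -0.2479, 0.163]
tool_rot: [-0.0, 0.923, -0.384, -0.0]
contact_force: [-0.0, 0.1, -1.2]
opening: 0.72
finger_force: 25.0
```

Run:
```python
from h import *
o=here();print(o['position'],o['opening'],o['finger_force'],o['contact_force'],moves((.4170,-.249,.111),225,o))
```

```text
[ 0.41568886 -0.24760436  0.16311011] 0.7225997757058433 24.999621114693582 [ 0.0687963  -0.42232894 -1.43652429] (array([0.032, 0.001, 0.868]), array([ 0.001,  0.002, -0.024]))
```

Request:
arm_command(
  deltas=[
    [[0.5,0.03,0,0.3,0,0,0],[0.5,0,0,0.35,0,0,0],[0.5,0,0,0.2,0,0,0],[0.5,0,0,0.05,0,0,0],[0.5,0,0,0,0,0,0],[0.5,0,0,0,0,0,0]],
  ],
)

```text
time_s: 58.92
position: [0.4171, -0.2495, 0.1099]
tool_rot: [-0.0, 0.923, -0.384, 0.001]
contact_force: [0.1, -0.9, -0.9]
opening: 0.723
finger_force: 25.0
```

Run:
```python
from h import *
o=here();print(o['position'],o['opening'],o['finger_force'],o['contact_force'],moves((.4170,-.249,.1035),225,o))
```

```text
[ 0.41686046 -0.24945645  0.10976812] 0.7168482067479426 24.999484908767045 [-0.47665183  0.24709366 -1.34901131] (array([-0.004, -0.007,  0.104]), array([-0.004, -0.006, -0.036]))
```

Request:
arm_command(
  deltas=[
    [[0.5,-0.004,-0.006,0.06,0,0,0],[0.5,0,0,0.03,0,0,0],[0.5,0,0,0.015,0,0,0],[0.5,0,0,0,0,0,0],[0.5,0,0,0,0,0,0]],
  ],
)

```text
time_s: 59.75
position: [0.4167, -0.249, 0.103]
tool_rot: [0.0, 0.923, -0.384, 0.0]
contact_force: [-0.6, 0.5, -1.4]
opening: 0.723
finger_force: 25.0
```

Request:
arm_command(
  deltas=[
    [[0.5,0.003,0,0.02,0,0,0],[0.5,0,0,0,0,0,0],[0.5,0,0,0,0,0,0]],
  ],
)

```text
time_s: 60.12
position: [0.4169, -0.2492, 0.1026]
tool_rot: [0.0, 0.923, -0.384, 0.0]
contact_force: [-2.8, 2.1, 7.4]
opening: 0.718
finger_force: 25.0
```

Request:
arm_command(
  deltas=[
    [[0.95,0,0,0,0,0,0],[0.95,0,0,0,0,0,0],[0.95,0,0,0,0,0,0],[0.95,0,0,-0.1,0,0,0],[0.95,0,0,-0.5,0,0,0],[0.95,0,0,-0.6,0,0,0],[0.95,0,0,-0.42,0,0,0],[0.95,-0.15,-0.5,0,0,0,0],[0.95,-0.24,-0.8,0,0,0,0],[0.95,-0.24,-0.8,0,0,0,0],[0.95,-0.24,-0.8,0,0,0,0],[0.95,-0.24,-0.8,0,0,0,0]],
  ],
)

```text
time_s: 61.62
position: [0.528, -0.0438, 0.1995]
tool_rot: [-0.0, 0.923, -0.384, 0.0]
contact_force: [0.1, -0.1, 0.7]
opening: 0.955
finger_force: 0.0
```

Request:
arm_command(
  deltas=[
    [[0.95,-0.24,-0.8,0,0,0,0],[0.95,-0.24,-0.8,0,0,0,0],[0.95,-0.24,-0.8,0,0,0,0],[0.95,-0.22,-0.78,0,0,0,0],[0.95,0,0,0.5,0,0,0],[0.95,0,0,0.7,0,0,0],[0.95,0,0,0.7,0,0,0],[0.95,0,0,0.5,0,0,0],[0.95,0,0,0.3,0,0,0],[0.95,0,0,0,0,0,0],[0.95,0,0,0,0,0,0]],
  ],
)

```text
time_s: 63.0
position: [0.6238, 0.1295, 0.0383]
tool_rot: [-0.001, 0.923, -0.384, 0.001]
contact_force: [-0.5, -1.3, 0.0]
opening: 0.949
finger_force: 0.0
```

Run:
```python
from h import *
f=grab('scene')
o=here();print(o['position'],o['opening'],o['contact_force'],moves((.6217,.1299,.029),225,o))
I=cv2.resize(f['img'][190:270,415:495][:,:,::-1],(560,560),interpolation=2)
for k in range(4):
    p=((proj(f,circ(.417,-.249,.004+.042*k,.033))-[415,190]+.5)*7).astype(np.int32);cv2.polylines(I,[p],True,(0,0,255),1)
cv2.imwrite('pics/s13.png',I)
```

```text
[0.62356958 0.12946338 0.03827031] 0.9469806652866374 [-0.87158071  0.06170848  0.07286282] (array([-0.027,  0.017,  0.154]), array([-0.018, -0.005, -0.036]))
```

View pics/s13.png

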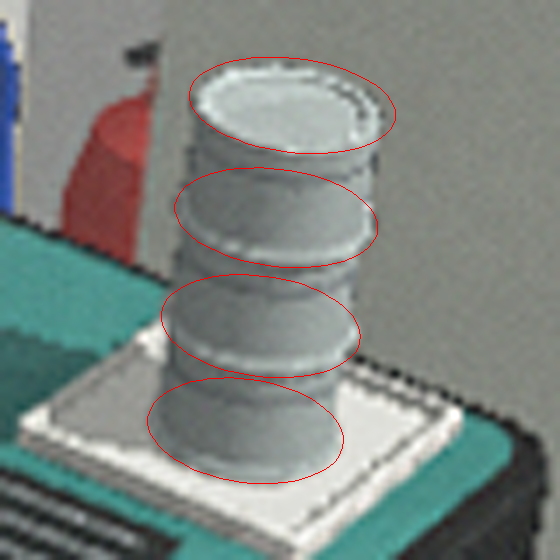

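The crop shows a straight three-cup tower, with its rims matching the predicted circles. Now the last cup.

Request:
arm_command(
  deltas=[
    [[0.95,-0.027,0.017,0.15,0,0,0],[0.95,0,0,0,0,0,0],[0.5,0,0,0,0,0,0],[0.5,0,0,0,0,0,0],[0.5,0,0,0,0,0,0],[0.5,0,0,0,0,0,0],[0.5,0,0,-0.2,0,0,0],[0.5,0,0,-0.6,0,0,0],[0.5,0,0,-0.7,0,0,0],[0.5,0,0,-0.7,0,0,0],[0.5,0,0,-0.6,0,0,0],[0.5,0,0,-0.3,0,0,0]],
  ],
)

```text
time_s: 64.75
position: [0.6216, 0.1297, 0.217]
tool_rot: [-0.001, 0.923, -0.384, 0.001]
contact_force: [1.1, -0.3, -1.4]
opening: 0.742
finger_force: 25.0
```

Request:
arm_command(
  deltas=[
    [[0.5,0.11,0.4,0,0,0,0],[0.5,0.19,0.65,0,0,0,0],[0.5,0.2,0.65,0,0,0,0],[0.5,0.2,0.65,0,0,0,0],[0.5,0.2,0.65,0,0,0,0],[0.5,0.2,0.65,0,0,0,0],[0.5,0.2,0.65,0,0,0,0],[0.5,0.2,0.65,0,0,0,0],[0.5,0.2,0.65,0,0,0,0],[0.5,0.16,0.55,0,0,0,0],[0.5,0.1,0.43,0,0,0,0],[0.5,0,0,0,0,0,0]],
  ],
)

```text
time_s: 66.25
position: [0.4212, -0.2333, 0.2127]
tool_rot: [0.0, 0.923, -0.385, -0.001]
contact_force: [0.3, -0.3, -1.6]
opening: 0.736
finger_force: 25.0
```

Run:
```python
from h import *
o=here();print(o['position'],o['opening'],o['finger_force'],o['contact_force'],moves((.4170,-.249,.153),225,o))
```

```text
[ 0.42284493 -0.23221401  0.21316662] 0.7385324047207207 24.999830788001418 [ 0.21143209  0.30631702 -0.84378879] (array([0.131, 0.266, 1.003]), array([ 0.005,  0.009, -0.035]))
```

Request:
arm_command(
  deltas=[
    [[0.5,0.13,0.26,0,0,0,0],[0.5,0,0,0.3,0,0,0],[0.5,0,0,0.4,0,0,0],[0.5,0,0,0.25,0,0,0],[0.5,0,0,0.04,0,0,0],[0.5,0,0,0,0,0,0],[0.5,0,0,0,0,0,0]],
  ],
)

```text
time_s: 67.32
position: [0.4189, -0.2488, 0.1553]
tool_rot: [-0.0, 0.923, -0.384, 0.001]
contact_force: [-0.1, -0.7, -1.6]
opening: 0.739
finger_force: 25.0
```

Run:
```python
from h import *
o=here();print(o['position'],o['opening'],o['finger_force'],o['contact_force'],moves((.4170,-.249,.1455),225,o))
```

```text
[ 0.41864997 -0.24873166  0.15514963] 0.7365548738507428 24.999632032122463 [ 0.11188653 -0.10037943 -1.40653664] (array([-0.016,  0.023,  0.161]), array([-0.006, -0.008, -0.036]))
```

Request:
arm_command(
  deltas=[
    [[0.5,-0.016,0.023,0.07,0,0,0],[0.5,0,0,0.05,0,0,0],[0.5,0,0,0.03,0,0,0],[0.5,0,0,0,0,0,0],[0.5,0,0,0,0,0,0]],
  ],
)

```text
time_s: 68.15
position: [0.4167, -0.249, 0.1456]
tool_rot: [0.0, 0.923, -0.384, 0.0]
contact_force: [1.3, -0.3, -1.3]
opening: 0.737
finger_force: 25.0
```

Run:
```python
from h import *
o=here();print(o['position'],o['opening'],o['finger_force'],o['contact_force'],moves((.4170,-.249,.1445),225,o))
```

```text
[ 0.4167169  -0.24898131  0.14563063] 0.7383262412249705 24.999700917396694 [ 0.16441915 -0.92975475 -1.85525993] (array([ 0.004, -0.003,  0.019]), array([-0.001, -0.002, -0.037]))
```

Request:
arm_command(
  deltas=[
    [[0.5,0.003,-0.003,0.02,0,0,0],[0.5,0,0,0,0,0,0],[0.5,0,0,0,0,0,0]],
  ],
)

```text
time_s: 68.72
position: [0.4171, -0.2491, 0.1449]
tool_rot: [0.0, 0.923, -0.384, 0.0]
contact_force: [-1.7, 0.6, 4.1]
opening: 0.744
finger_force: 25.0
```

Request:
arm_command(
  deltas=[
    [[0.95,0,0,0,0,0,0],[0.95,0,0,0,0,0,0],[0.95,0,0,0,0,0,0],[0.95,0,0,-0.1,0,0,0],[0.95,0,0,-0.5,0,0,0],[0.95,0,0,-0.6,0,0,0],[0.95,0,0,-0.4,0,0,0],[0.95,-0.2,-0.6,0,0,0,0],[0.95,-0.2,-0.8,0,0,0,0],[0.95,-0.2,-0.8,0,0,0,0],[0.95,0,-0.4,0,0,0,0],[0.95,0,0,0,0,0,0]],
  ],
)

```text
time_s: 70.22
position: [0.5031, -0.1125, 0.2403]
tool_rot: [0.0, 0.924, -0.383, -0.0]
contact_force: [-1.2, -1.3, -0.7]
opening: 0.948
finger_force: 0.0
```

Run:
```python
from h import *
f=grab('scene')
o=robot.get_obs();print(o['position'],o['opening'],o['contact_force'])
I=cv2.resize(f['img'][150:270,340:500][:,:,::-1],(800,600),interpolation=2)
for k in range(5):
    p=((proj(f,circ(.417,-.249,.004+.042*k,.033))-[340,150]+.5)*5).astype(np.int32);cv2.polylines(I,[p],True,(0,0,255),1)
cv2.imwrite('pics/s14.png',I)
```

```text
[ 0.50240856 -0.11320922  0.24024698] 0.9515052200565847 [-0.41609859 -0.10546769  0.13349374]
```

View pics/s14.png

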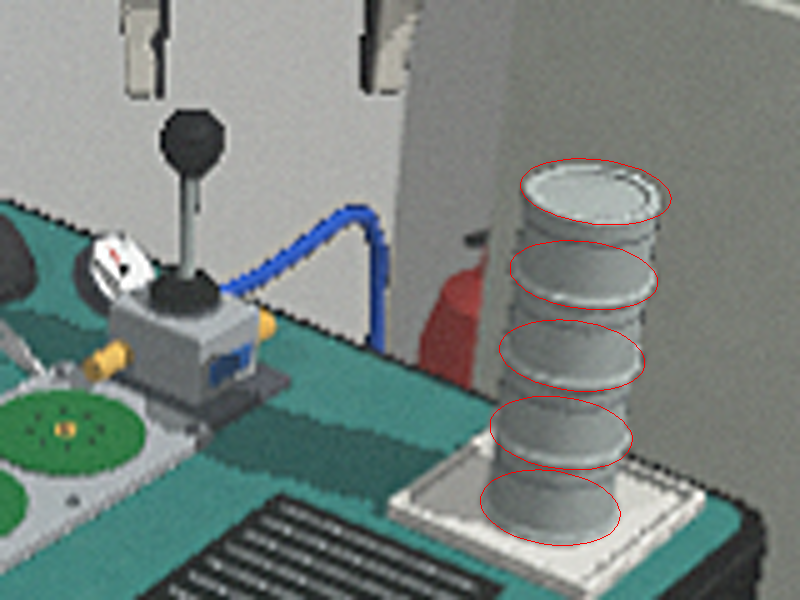

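The crop shows a straight four-cup tower in the tray, its rims following the predicted circles from (550,508) up to (596,190). The lever is upright and the arm is clear, so I'm handing in.

```bash
python3 -c "
from plant import robot
print(robot.close_job())"
```

```text
the job is handed in; nothing more can be done
None
```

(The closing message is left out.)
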